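# Load a vial carrier and hold it in the reading station

### The job

Stand the loose vial upright in the bore of the grey carrier block and let go of it; then set the carrier on the plate of the reading station, vial end against the stop block and long side flat against the fence. Finish while holding it there with one firm diagonal push, about 15 N into the fence and 15 N down onto the plate at the same time: do not let go or ease off at the end. Keep the pushes on fence and plate below 60 N, and leave the petri dish, timer and stopper where they are.

Things in the scene. Friction and masses are not known exactly. Their poses are not given: they have to be found in the camera images.
- vial_mid (a point): centre (half-way up) of the loose vial that stands by itself on the bench at the robot's left: brown body with white screw cap, 20 mm diameter, 65 mm tall (the cap is the top 13 mm, 18 mm diameter), 14 g; z is its axis. The similar vials in the rack at the back are fixed and not meant.
- vial: the same vial; origin at the centre of its underside
- carrier_center (a point): centre of the carrier's block, half-way up (17 mm above its underside): grey plastic block 48 (x) x 110 (y) x 34 (z) mm, loose, about 0.3 kg; x is its short side, y its long side towards the bore, z up. The metal grip stands on top of its -y half, the bore is in its +y half
- carrier: the same carrier; origin at the centre of its underside, same axes
- grip (a point): middle of the part of the carrier's upright metal grip to take hold of, 59 mm above the carrier's underside and at y = -22 mm of it: a flat tongue 12 mm thick (x) x 30 mm wide (y), from the block's top at 34 mm (a 2.5 mm thin foot flange round it) up to 75 mm. Its axes are the carrier's; fingers close along x
- bore (a point): centre of the mouth of the carrier's round blind bore, on the block's top (34 mm above its underside), at y = +30 mm of the carrier: 23 mm diameter, 28 mm deep, 2 mm chamfer. A vial stood in it has its centre 4.5 mm above this point. The grip is 52 mm away towards -y, so let the fingers close along the carrier's x. Axes are the carrier's
- corner (a point): inner corner of the reading station, where plate top, fence face and stop face meet; the station is fixed, turned up to 0.35 rad. x points into the fence (away from the robot), y into the stop block, z up. The plate top is 10 mm above the bench. A carrier fully home has its block centre at (-24, -55, +17) mm and its grip point at (-24, -77, +59) mm in this frame, axes parallel to these
- plate: aluminium plate of the station, 140 (x) x 190 (y) mm, top 10 mm above the bench, reaching 100 mm from the fence towards the robot and 165 mm from the stop; its origin is the centre of the station on the bench, 30 mm from the fence face and 70 mm from the stop face. Polished and slippery (friction about 0.2), like fence and stop
- fence: steel fence bar along the far side of the plate (station y), 190 mm long, 14 mm thick, 26 mm high above the plate; same origin as the plate. Behind it, at the stop end, is a white sensor housing whose top is 40 mm above the plate. Rigid
- stop: steel stop block at the station's +y end, 20 mm high above the plate, 16 mm thick; its face spans x = -60 to 0 mm from the fence; same origin as the plate. Rigid
- petri_dish: petri dish, 64 mm diameter, 12 mm high, loose bystander near the bench's front edge; origin under its centre
- timer: white timer 62 x 62 x 19 mm, loose bystander behind the carrier; origin under its centre
- stopper: black rubber stopper, 28 mm diameter, 31 mm high, loose bystander at the front right; origin under its centre
Things that resemble listed ones, but are neither listed nor needed, are in the scene too. There is more than one size of the vial; the job needs the smaller.

How it is judged (in metres and radians):
On the way, in this order (a step that is already met when the one before it is completed fails the run):
1. the vial stands upright at the bottom of the carrier's bore, let go of (z of vial_mid in the frame of bore below 0.008 m and horizontal distance between vial_mid and bore below 0.006 m and angle between vial_mid's own z axis and vertical below 0.15 rad and contact force between the fingers and vial below 0.1 N and linear speed of vial below 0.02 m/s), for 0.2 s.
2. the carrier, with the vial in it, stands on the station's plate (z of carrier_center in the frame of corner between 0.014 and 0.02 m and x of carrier_center in the frame of corner between -0.11 and -0.015 m and y of carrier_center in the frame of corner between -0.15 and -0.045 m and contact force between carrier and plate above 0.5 N and z of vial_mid in the frame of bore below 0.008 m and horizontal distance between vial_mid and bore below 0.006 m and angle between vial_mid's own z axis and vertical below 0.15 rad), for 0.2 s.
At the end, for the whole second after the job is handed in: Still held pressed home: carrier within 2.5 mm of the fence, 3.5 mm of the stop, parallel within 0.04 rad, flat on the plate, vial end at the stop; over 5 N on the fence and 8 N on the plate (weight included), fingers on the carrier; vial untouched, upright (0.15 rad), at the bottom of its bore (all of step 2 and x of carrier_center in the frame of corner above -0.0265 m and y of carrier_center in the frame of corner above -0.0585 m and angle between the x axis of carrier_center and the x axis of corner, either way round below 0.04 rad and angle between carrier_center's own z axis and vertical below 0.04 rad and y of bore in the frame of corner above -0.04 m and contact force between carrier and fence above 5 N and contact force between carrier and plate above 8 N and contact force between the fingers and carrier above 2 N and contact force between the fingers and vial below 0.1 N); the arm keeps its last pose, push and grip.
It fails at once if a bystander (petri dish, timer, stopper) is moved more than 20 mm (distance of any of petri_dish, timer, stopper from where it was at the start of the episode above 0.02 m).
It fails at once if more than 60 N on the fence or the plate (contact force between carrier and fence above 60 N or contact force between carrier and plate above 60 N).
It fails at once if the vial is knocked over (angle between vial_mid's own z axis and vertical above 0.8 rad).
It also fails if it takes over 61 s, if anything falls off the work surface, if the arm or the gripper's body presses on something with over 40 N, if the wrist force passes 120 N, or if a joint passes its speed limit or range.

### The arm

A 6-joint arm with a two-finger parallel gripper is mounted at the origin on a cart in front of the work surface, level with it; the furniture and walls round the work are solid. World frame = base frame: x ahead of the robot, y to its left, z up, the work surface at z = 0. Lengths are in m, angles in degrees, forces in N, time in s.
With the tool pointing down it reaches from about 0.375 to 0.9 m from the base axis. Payload 3.1 kg.
Tool frame: the origin (TCP) lies between the finger pads; the fingertips stand 11 mm ahead of it and the grasp point (between the pads) lies 8 mm behind it; z points along the fingers, y is the line along which they close (so a half turn about z gives the same grasp; the last joint's range is limited). The gripper opens to 87 mm and grips with 3 to 60 N. Pads are 19 mm wide; open, the fingers measure 117 mm over their backs; the gripper's body (75 mm by 190 mm) begins 51 mm behind the grasp point.
Start: joints at [-81.331, 30.224, 82.088, -0, 67.689, -10.227], TCP at [0.202, -0.591, 0.234] pointing down, gripper open.
Joint ranges: [-176.69, 176.69], [-43.24, 126.21], [12.49, 139.97], [-82, 262], [0, 151.66], [-163.58, 163.58]. Speed limits (degrees/s): [159.86, 159.86, 180, 180, 180, 180].

### API

Orientations are given as a 3x3 rotation matrix whose columns are the frame's x, y, z axes.
In Python, from rig import bot, viewer, workorder, nets gives the robot as it stands. The module is installed in compiled form; this text tells all that it offers.
- The arm moves only by the tool move_arm, never from a script. Its argument "increments" is a list of rows, each a list of 7 numbers: the shift along the tool's x, y, z normalised to -1 to 1, where 1 is 0.3 m, then the turn, a rotation vector about the tool's x, y, z normalised to -1 to 1, where 1 is pi rad, then the opening, from 0 (shut) to 1 (fully open). In form: [[tx, ty, tz, wx, wy, wz, grip], ...]. A call has 1 to 10 rows; each row is the pose to reach, as a shift and turn from the pose commanded when the call began, along the tool's axes at that moment, turning the shorter way round; what a row does not reach only later rows make up. A row lasts 1/12 s, in which the tool goes at most 41.7 mm and 7.16 degrees, less where a joint would pass 70% of its speed; a pose out of reach is approached as far as the arm can. A call with a number of a shift or a turn outside -1 to 1 is refused whole. A call with a gripper value outside its range is refused whole. The fingers move at their own pace and stop on an object; the grip force is fixed at half the most. Time passes only in rows, so rows that repeat a pose let the fingers close. It gives the time, the measured TCP pose, the force, the opening and the grip force at its end, in the units of the state.
- bot.read_state(): the state, without advancing time (a new reading comes with each control period).
- viewer.capture(name): name is "scene" or "top"; returns a dict with "image" (400x640x3 uint8, blue, green, red), "K" (3x3 intrinsics, pixels), "eye" and "orientation" of the camera in the world. Camera axes: x right, y up, looking along -z (the intrinsics and any distortion apply to the point x, -y, -z); pixel columns grow to the right and rows downward; lengths in m; the calibration is good to about 2 mm. A picture is of the moment at which its call begins. There is no depth.
- workorder.hand_in(): hands the job in; it is judged then, once.
Trained networks look in the newest picture that a camera, given by its name, has taken for a name from the list of things; names that differ only in an ending like _2 or _b are one class to them, and where a whole thing is asked for, a point or a joint stands for the part that bears it (a point fixed in the world has none). Each returns a list of dicts, best first, with "conf" (0 to 1); they miss things now and then, are a little off and sometimes report something else, mostly with a low value. They report only what shows in the picture. A call takes as long as a camera call. They do not tell look-alikes from the thing itself.
- nets.find_in(camera, thing): "location" ([column, row] in pixels, amid what is visible of it).
The state is a dict: "time_s": time; "joint_positions": joint angles; "qvel": joint speeds; "tau": joint torques, N m; "position": TCP position; "tcp_rot": TCP orientation; "force": force on the tool from outside, world axes, zero at the start; "moment": the same for the moment, N m; "opening": opening from 0.0 (shut) to 1.0 (fully open); "grasp_force": force on a finger pad.
Only numpy, scipy, OpenCV 4.12 (cv2) and the standard library are available. Lean on these libraries where they do the work, as an engineer would, in place of code of your own. Each camera call takes 0.05 s, during which the arm holds its last target. There are 200 camera calls.

## Working session

There is one attempt and no reset: what is moved stays moved. The work goes in short steps, Python scripts to look and compute and a tool call to move; the robot and the scene stay as the last step left them, time stands still between calls to the robot, and variables do not carry over. Pictures are saved under pics/ and viewed, at most 10 in all, crops included, and the job is handed in when it is done.

Besides the shell and the picture viewer there is one more tool, called after "Request:" by a JSON object that holds its "fn" and its "kwargs". move_arm: Moves the arm, as the interface text tells. Its arguments: {"type":"object","properties":{"increments":{"type":"array"}},"required":["increments"]}

```bash
mkdir -p pics
cat > h.py <<'E'
import numpy as np, cv2
from rig import bot, viewer, workorder, nets
def cap(n,f=None):
    c=viewer.capture(n)
    if f: cv2.imwrite('pics/'+f,c['image'])
    return c
def ray(c,px):
    K=np.array(c['K']);d=np.linalg.inv(K)@np.array([px[0],px[1],1.])
    return np.array(c['eye']),np.array(c['orientation'])@np.array([d[0],-d[1],-d[2]])
def onz(c,px,z):
    e,d=ray(c,px);return e+d*(z-e[2])/d[2]
def proj(c,P):
    p=np.array(c['orientation']).T@(np.array(P)-np.array(c['eye']));q=np.array(c['K'])@np.array([p[0],-p[1],-p[2]]);return q[:2]/q[2]
def tri(r):
    A=np.zeros((3,3));b=np.zeros(3)
    for e,d in r:
        d=d/np.linalg.norm(d);M=np.eye(3)-np.outer(d,d);A+=M;b+=M@e
    return np.linalg.solve(A,b)
E
python3 - <<'E'
from h import *
np.set_printoptions(precision=4,suppress=True)
for n in ['scene','top']:
    c=cap(n,n+'0.png');print(n,c['K'],c['eye'],c['orientation'],[k for k in c])
    for t,z in [('vial_mid',.0325),('carrier_center',.017),('grip',.059),('bore',.034),('corner',.01),('petri_dish',0),('timer',0),('stopper',0)]:
        for r in nets.find_in(n,t)[:3]: print(t,np.round(r['location']),round(r['conf'],2),onz(c,r['location'],z))
E
```

```text
scene [[369.3178   0.     313.2775]
 [  0.     369.3178 199.1152]
 [  0.       0.       1.    ]] [0.0003 0.4792 0.6805] [[-0.6678  0.479  -0.5697]
 [-0.7443 -0.4399  0.5025]
 [-0.0099  0.7596  0.6503]] ['image', 'K', 'eye', 'orientation']
vial_mid [252. 299.] 0.79 [0.4178 0.2827 0.0325]
vial_mid [216. 291.] 0.57 [0.4862 0.3259 0.0325]
carrier_center [265. 247.] 0.56 [0.5274 0.171  0.017 ]
grip [268. 250.] 0.93 [0.4829 0.1907 0.059 ]
bore [262. 249.] 0.91 [0.5133 0.1874 0.034 ]
corner [346. 194.] 0.91 [ 0.5409 -0.1223  0.01  ]
petri_dish [362. 244.] 0.84 [ 0.3876 -0.0219  0.    ]
timer [242. 206.] 0.7 [0.7086 0.1177 0.    ]
timer [266. 249.] 0.65 [0.5347 0.1659 0.    ]
top [[520.9168   0.     323.6043]
 [  0.     520.9168 212.888 ]
 [  0.       0.       1.    ]] [0.4096 0.0033 1.4502] [[-0.0173  0.9945 -0.1038]
 [-0.9998 -0.016   0.0138]
 [ 0.0121  0.104   0.9945]] ['image', 'K', 'eye', 'orientation']
vial_mid [326. 278.] 0.7 [ 0.3819 -0.0212  0.0325]
vial_mid [202. 242.] 0.58 [0.4837 0.3152 0.0325]
vial_mid [206. 267.] 0.47 [0.4152 0.3023 0.0325]
carrier_center [256. 227.] 0.96 [0.5239 0.1703 0.017 ]
grip [256. 225.] 0.74 [0.5252 0.1664 0.059 ]
bore [364. 223.] 0.64 [ 0.5284 -0.1268  0.034 ]
bore [254. 223.] 0.63 [0.5336 0.1739 0.034 ]
corner [367. 213.] 0.95 [ 0.5565 -0.1383  0.01  ]
corner [256. 225.] 0.62 [0.5289 0.1722 0.01  ]
petri_dish [326. 279.] 0.73 [ 0.3775 -0.02    0.    ]
timer [273. 163.] 0.7 [0.7052 0.1228 0.    ]
stopper [452. 274.] 0.66 [ 0.3837 -0.3714  0.    ]
```

Run:
```python
import cv2
a=cv2.imread('pics/scene0.png');cv2.imwrite('pics/s1.png',cv2.resize(a[150:350,170:440],(800,592),interpolation=cv2.INTER_CUBIC))
a=cv2.imread('pics/top0.png');cv2.imwrite('pics/t1.png',cv2.resize(a[130:310,170:410],(800,600),interpolation=cv2.INTER_CUBIC))
```

```text
(no output)
```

View pics/s1.png

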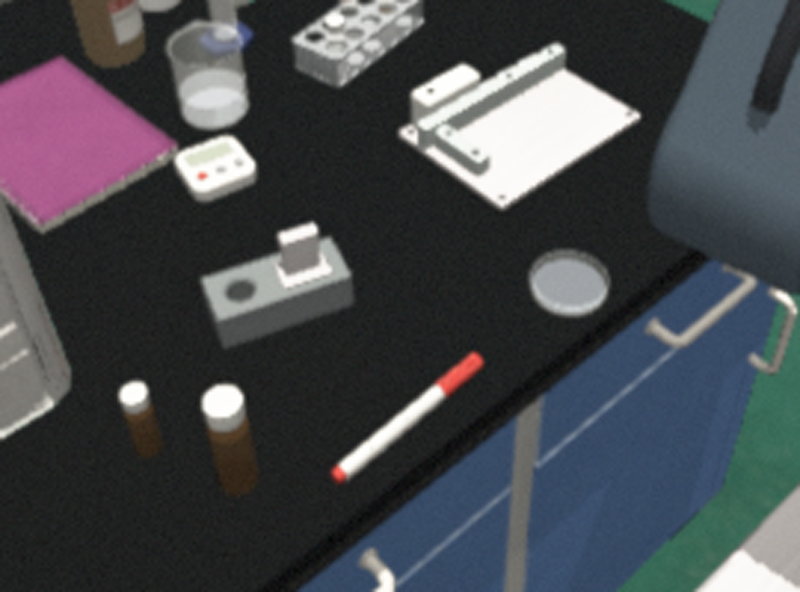

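View pics/t1.png

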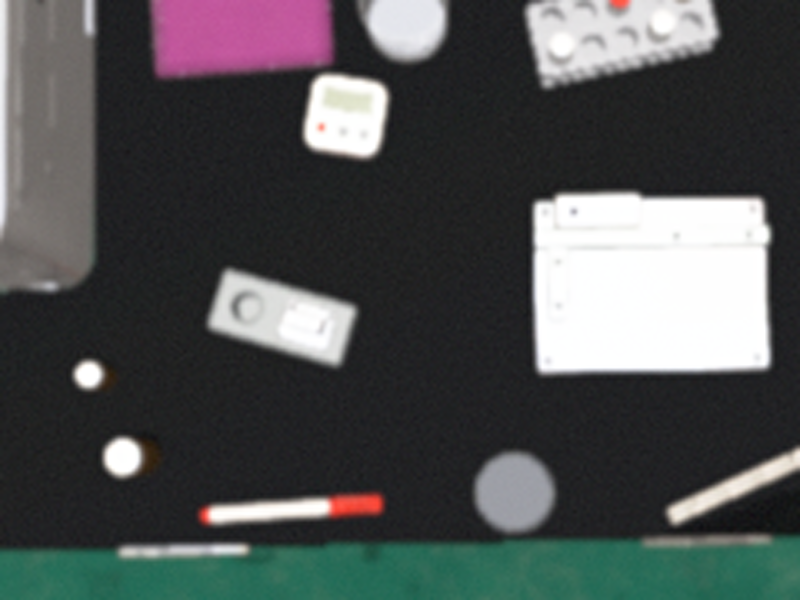

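Candidates: the small vial is at scene px (217,292) / top px (197,242). The larger look-alike is at scene (248,298) / top (207,267), and the rack vials at the back are fixed. I choose the small one at (217,292), robot's left. The carrier's bore is at its left (+y) end, and the station's stop is at top px ~(338,215). Next is a close crop, plus finer fits.

```bash
cat > fit.py <<'E'
from h import *
from scipy.optimize import least_squares
np.set_printoptions(precision=4,suppress=True)
c=cap('top')
def up(p): return np.array(p)/ (10/3)+[170,130]-.35
T=lambda l,z:np.array([onz(c,up(p),z) for p in l])
t=T([(228,270),(357,305),(340,367),(208,328)],.034);print('carrier manual\n',t, t.mean(0)); 
print('bore',T([(248,306)],.034))
print('plate near',T([(540,374),(770,371)],.01),'far left',T([(534,200)],.01),'fence top inner',T([(537,247),(768,244)],.036),'stop face',T([(567,258),(568,320)],.03))
g=cv2.cvtColor(c['image'],cv2.COLOR_BGR2GRAY)
m=((g>120)*255).astype('uint8');
n,l,s,ce=cv2.connectedComponentsWithStats(m)
for i in range(1,n):
    if 25<s[i,4]<9000 and 170<ce[i,0]<420 and 150<ce[i,1]<300:
        mm=(l==i).astype('uint8');cn=cv2.findContours(mm,cv2.RETR_EXTERNAL,cv2.CHAIN_APPROX_NONE)[0]
        r=cv2.minAreaRect(cn[0]);print(i,s[i],ce[i],r)
print(g[205:243:2,228:284:3])
d=cap('scene');print('vial cap scene/top tri',tri([ray(d,(170+134/2.963-.3,150+393/2.963-.3)),ray(c,up((89,374)))]),'vial bottom scene',onz(d,(170+149/2.963,150+453/2.963),0))
print('bore scene',onz(d,(170+240/2.963-.3,150+290/2.963-.3),.034))
S=lambda l,z:np.array([onz(d,(170+p[0]/2.963-.3,150+p[1]/2.963-.3),z) for p in l])
print('carrier top scene',S([(203,281),(338,241),(352,287),(220,319)],.034))
print('fence top inner scene',S([(430,126),(562,58)],.036),'plate scene',S([(502,205),(638,117),(402,133)],.01),'stop',S([(448,128),(488,158)],.03))
a=d['image'][250:330,190:290];cv2.imwrite('pics/v.png',cv2.resize(a,(600,480),interpolation=cv2.INTER_CUBIC))
E
python3 fit.py
```

```text
carrier manual
 [[0.5673 0.217  0.034 ]
 [0.5368 0.1117 0.034 ]
 [0.4863 0.126  0.034 ]
 [0.52   0.2333 0.034 ]] [0.5276 0.172  0.034 ]
bore [[0.5374 0.2007 0.034 ]]
plate near [[ 0.4791 -0.0376  0.01  ]
 [ 0.4784 -0.2287  0.01  ]] far left [[ 0.6249 -0.0353  0.01  ]] fence top inner [[ 0.582  -0.0363  0.036 ]
 [ 0.5815 -0.2263  0.036 ]] stop face [[ 0.5732 -0.061   0.03  ]
 [ 0.522  -0.0608  0.03  ]]
27 [261 152  26  25 537] [273.2868 164.1322] ((273.3108215332031, 164.13514709472656), (23.67345428466797, 23.509056091308594), 9.462322235107422)
32 [ 330  188   71   54 3721] [364.6117 214.7904] ((365.0, 214.49998474121094), (52.99999237060547, 69.99998474121094), 90.0)
33 [233 211  44  29 777] [254.251  224.7992] ((254.1496124267578, 224.7727813720703), (41.60000228881836, 18.839998245239258), 16.26020622253418)
38 [192 238   9   9  60] [196.1667 241.9667] ((196.50003051757812, 242.00003051757812), (7.77817440032959, 7.77817440032959), 45.0)
39 [201 261  12  12 114] [206.4298 266.5702] ((206.5, 266.5), (11.0, 11.0), 90.0)
40 [370 264  43  23 266] [391.0113 275.2669] ((391.30819702148
[... 1895 characters left out ...]
 36  32  33  32  36  31  30  35  54  96 157 196 213  72  34  32
   32]
 [ 35  32  33  34  32  32  32  32  35  30  34  32  44  86 124  43  30  34
   35]
 [ 32  35  28  30  33  32  32  34  34  34  32  33  30  31  35  31  34  30
   34]]
vial cap scene/top tri [0.4829 0.3238 0.0622] vial bottom scene [0.4769 0.3278 0.    ]
bore scene [0.5359 0.2038 0.034 ]
carrier top scene [[0.5638 0.2202 0.034 ]
 [0.5261 0.113  0.034 ]
 [0.4787 0.1365 0.034 ]
 [0.5216 0.2322 0.034 ]]
fence top inner scene [[ 0.5837 -0.0414  0.036 ]
 [ 0.5737 -0.2099  0.036 ]] plate scene [[ 0.4824 -0.0357  0.01  ]
 [ 0.4809 -0.2201  0.01  ]
 [ 0.6175 -0.0356  0.01  ]] stop [[ 0.5756 -0.0566  0.03  ]
 [ 0.52   -0.0544  0.03  ]]
```

View pics/v.png

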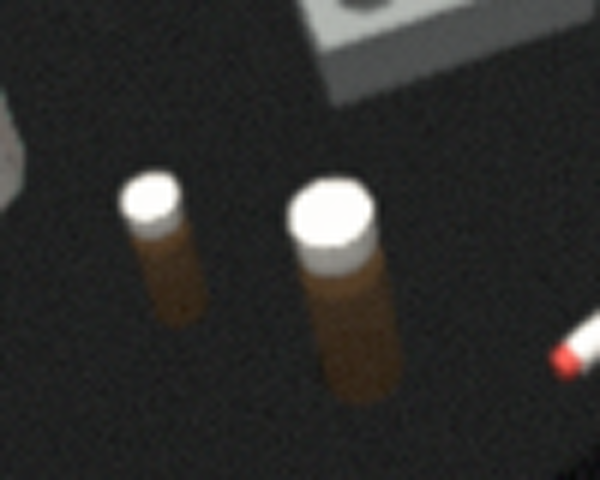

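The crop confirms it: the small brown vial has its cap at (215,283), and the wider, taller look-alike is at (246,287). Next I fit model silhouettes to both views for precise poses.

```bash
cat > sil.py <<'E'
from h import *
from scipy.optimize import minimize
def box(x0,x1,y0,y1,z0,z1): return np.array([[x,y,z] for x in(x0,x1) for y in(y0,y1) for z in(z0,z1)])/1000.
CAR=[box(-24,24,-55,55,0,34),box(-6,6,-37,-7,34,75)]
STA=[box(-100,40,-165,25,-10,0),box(0,14,-165,25,0,26)]
def cyl(r,z0,z1): 
    a=np.linspace(0,6.28,24);return np.array([[r*np.cos(t),r*np.sin(t),z] for t in a for z in(z0,z1)])/1000.
VC=[cyl(9,52,65)]
def render(c,parts,p,z,win,k=8):
    x,y,th=p;R=np.array([[np.cos(th),-np.sin(th),0],[np.sin(th),np.cos(th),0],[0,0,1]])
    m=np.zeros(((win[3]-win[1])*k,(win[2]-win[0])*k),np.uint8)
    for b in parts:
        q=np.array([proj(c,R@v+[x,y,z]) for v in b]);q=(q-[win[0],win[1]]+.5)*k-.5
        cv2.fillConvexPoly(m,np.round(cv2.convexHull(q.astype(np.float32))*16).astype(int),255,shift=4)
    return cv2.GaussianBlur(cv2.resize(m,(m.shape[1]//k,m.shape[0]//k),interpolation=cv2.INTER_AREA).astype(float)/255,(0,0),.6)
def fit(cs,parts,p0,z,lo,hi,pad=6):
    obs=[]
    for c in cs:
        q=np.array([proj(c,np.array([*(np.array([[np.cos(p0[2]),-np.sin(p0[2])],[np.sin(p0[2]),np.cos(p0[2])]])@v[:2]+p0[:2]),v[2]+z])) for b in parts for v in b])
        w=[int(q[:,0].min())-pad,int(q[:,1].min())-pad,int(q[:,0].max())+pad,int(q[:,1].max())+pad]
        w=[max(w[0],0),max(w[1],0),min(w[2],640),min(w[3],400)]
        g=cv2.cvtColor(c['image'],cv2.COLOR_BGR2GRAY)[w[1]:w[3],w[0]:w[2]].astype(float)
        obs.append((c,w,np.clip((g-lo)/(hi-lo),0,1)))
    f=lambda s:sum(((render(c,parts,np.array(p0)+np.array(s)*[.001,.001,.01],z,w)-o)**2).sum() for c,w,o in obs)
    r=minimize(f,[0,0,0],method='Nelder-Mead',options=dict(initial_simplex=[[0,0,0],[4,0,0],[0,4,0],[0,0,5]],xatol=.02,fatol=1e-3))
    return np.array(p0)+r.x*[.001,.001,.01],r.fun,f([0,0,0])
E
python3 - <<'E'
from sil import *
np.set_printoptions(precision=4,suppress=True)
t=cap('top');d=cap('scene')
for nm,parts,p0,z,lo,hi in [('car',CAR,(.525,.172,.28),0,40,90),('sta',STA,(.581,-.061,0),.01,45,150),('vial',VC,(.484,.322,0),0,60,200)]:
    for n,cs in [('top',[t]),('scene',[d]),('both',[t,d])]:
        print(nm,n,*fit(cs,parts,p0,z,lo,hi,6 if nm!='vial' else 4))
E
```

```text
car top [ 0.5292  0.175  -0.2808] 78.15254144263558 406.08378442689343
car scene [ 0.5301  0.1732 -0.2976] 73.42200681621574 402.37567345972485
car both [ 0.5297  0.1735 -0.2949] 155.93432503316694 808.4594578866183
sta top [ 0.5836 -0.0611 -0.0107] 197.52999949735351 207.13481790746846
sta scene [ 0.5862 -0.0627 -0.0046] 294.67442456297243 385.08887704974927
sta both [ 0.5855 -0.0622 -0.0047] 506.88767347055426 592.2236949572177
vial top [0.4825 0.3249 0.0084] 3.838693316608501 10.321601634376224
vial scene [ 0.4842  0.3247 -0.0094] 4.541272220066846 16.67330272153984
vial both [0.4835 0.325  0.003 ] 9.340469480380243 26.994904355916063
```

```bash
cat >> h.py <<'E'
from scipy.spatial.transform import Rotation as Ro
def yawR(a): # tool down, tool y along angle a (rad, from world x)
    y=np.array([np.cos(a),np.sin(a),0]);z=np.array([0,0,-1.]);return np.c_[np.cross(y,z),y,z]
def plan(P,a):
    s=bot.read_state();R=np.array(s['tcp_rot']);p=np.array(s['position'])
    c=[(yawR(b)) for b in (a,a+np.pi)]
    w=[Ro.from_matrix(R.T@x).as_rotvec() for x in c]
    for v in sorted(w,key=np.linalg.norm): print('shift',np.round(R.T@(np.array(P)-p)/.3,4),'turn',np.round(v/np.pi,4),'deg',np.degrees(np.linalg.norm(v)).round(1))
    print('t',s['time_s'],'p',p.round(4),'F',np.round(s['force'],1),'M',np.round(s['moment'],2),'open',s['opening'],'gf',s['grasp_force'],'j',np.round(s['joint_positions'],1))
E
python3 - <<'E'
from sil import *
np.set_printoptions(precision=4,suppress=True)
t=cap('top');d=cap('scene')
print(fit([t,d],CAR,(.53,.1735,-.29),0,40,90),fit([t,d],STA,(.583,-.062,0),.01,45,150))
print('machine base scene',[onz(d,(170+x/2.963,150+y/2.963),0) for x,y in((66,385),(0,438))],'top',[onz(t,(170+93*.3,130+285*.3),z) for z in(0,.2)])
print(bot.read_state()['tcp_rot'])
plan([.4835,.325,.15],np.pi/2)
E
```

```text
(array([ 0.5296,  0.1736, -0.2879]), np.float64(117.94109889829811), np.float64(120.13841564571617)) (array([ 0.5854, -0.0623, -0.0051]), np.float64(520.0548051450728), np.float64(542.5584399689005))
machine base scene [array([0.5723, 0.3433, 0.    ]), array([0.5616, 0.4021, 0.    ])] top [array([0.5593, 0.3339, 0.    ]), array([0.5386, 0.2883, 0.2   ])]
[[ 0.9461  0.3239 -0.0001]
 [ 0.3239 -0.9461 -0.    ]
 [-0.0001 -0.     -1.    ]]
shift [ 1.8757 -2.5862  0.2784] turn [-0.     0.     0.105] deg 18.9
shift [ 1.8757 -2.5862  0.2784] turn [-0.    -0.    -0.895] deg 161.1
t 1.2 p [ 0.2024 -0.5913  0.2335] F [-0.7  0.2 -0. ] M [0.02 0.04 0.06] open 1.0009418727253974 gf 0.0 j [-81.3  30.2  82.1  -0.   67.7 -10.2]
```

Request:
{"fn": "move_arm", "kwargs": {"increments": [[0.954, -0.73, 0, 0, 0, 0.105, 0.6], [0.954, -0.73, 0, 0, 0, 0.105, 0.6], [0.954, -0.73, 0, 0, 0, 0.105, 0.6], [0.954, -0.73, 0, 0, 0, 0.105, 0.6], [0.954, -0.73, 0, 0, 0, 0.105, 0.6], [0.954, -0.73, 0, 0, 0, 0.105, 0.6], [0.954, -0.73, 0, 0, 0, 0.105, 0.6], [0.954, -0.73, 0, 0, 0, 0.105, 0.6], [0.954, -0.73, 0, 0, 0, 0.105, 0.6], [0.954, -0.73, 0, 0, 0, 0.105, 0.6]]}}

```text
time_s: 2.03
position: [0.404, -0.2865, 0.2337]
tcp_rot: [[1.0, 0.005, 0.0], [0.005, -1.0, 0.003], [0.0, -0.003, -1.0]]
force: [0.6, 0.0, -0.4]
opening: 0.603
grasp_force: 0.0
```

Request:
{"fn": "move_arm", "kwargs": {"increments": [[0.16, -1, 0, 0, 0, 0, 0.6], [0.16, -1, 0, 0, 0, 0, 0.6], [0.16, -1, 0, 0, 0, 0, 0.6], [0.16, -1, 0, 0, 0, 0, 0.6], [0.16, -1, 0, 0, 0, 0, 0.6], [0.16, -1, 0, 0, 0, 0, 0.6], [0.16, -1, 0, 0, 0, 0, 0.6], [0.16, -1, 0, 0, 0, 0, 0.6], [0.16, -1, 0, 0, 0, 0, 0.6]]}}

```text
time_s: 2.78
position: [0.4505, 0.011, 0.2338]
tcp_rot: [[1.0, 0.005, 0.001], [0.005, -1.0, 0.0], [0.001, -0.0, -1.0]]
force: [0.4, -1.1, -0.2]
opening: 0.597
grasp_force: 0.0
```

Request:
{"fn": "move_arm", "kwargs": {"increments": [[0.1, -1, 0.15, 0, 0, 0, 0.6], [0.1, -1, 0.15, 0, 0, 0, 0.6], [0.1, -1, 0.15, 0, 0, 0, 0.6], [0.1, -1, 0.15, 0, 0, 0, 0.6], [0.1, -1, 0.15, 0, 0, 0, 0.6], [0.1, -1, 0.15, 0, 0, 0, 0.6], [0.1, -1, 0.15, 0, 0, 0, 0.6], [0.1, -1, 0.15, 0, 0, 0, 0.6], [0.1, -1, 0.15, 0, 0, 0, 0.6]]}}

```text
time_s: 3.53
position: [0.4814, 0.3103, 0.1878]
tcp_rot: [[1.0, 0.003, 0.001], [0.003, -1.0, 0.0], [0.001, -0.0, -1.0]]
force: [0.7, -0.7, -0.5]
opening: 0.602
grasp_force: 0.0
```

```bash
python3 -c "
from h import *
plan([.4835,.325,.1],np.pi/2)"
```

```text
shift [ 0.0069 -0.0489  0.2928] turn [-0.0001 -0.0003  0.0009] deg 0.2
shift [ 0.0069 -0.0489  0.2928] turn [ 4.000e-04 -1.000e-04 -9.991e-01] deg 179.8
t 3.5333 p [0.4814 0.3103 0.1878] F [ 0.7 -0.7 -0.5] M [ 0.02 -0.   -0.02] open 0.6019870380626574 gf 0.0 j [ 21.6  29.5  92.4  -0.   58.1 111.5]
```

Request:
{"fn": "move_arm", "kwargs": {"increments": [[0.007, -0.049, 0.2, 0, 0, 0, 0.6], [0.007, -0.049, 0.2, 0, 0, 0, 0.6], [0.007, -0.049, 0.3, 0, 0, 0, 0.6], [0.007, -0.049, 0.4, 0, 0, 0, 0.6], [0.007, -0.049, 0.486, 0, 0, 0, 0.6], [0.007, -0.049, 0.486, 0, 0, 0, 0.6], [0.007, -0.049, 0.486, 0, 0, 0, 0.6]]}}

```text
time_s: 4.12
position: [0.4823, 0.3208, 0.042]
tcp_rot: [[1.0, -0.002, -0.003], [-0.002, -1.0, -0.002], [-0.003, 0.002, -1.0]]
force: [-0.1, -0.2, 0.7]
opening: 0.598
grasp_force: 0.0
```

```bash
python3 -c "
from h import *
plan([.4835,.325,.042],np.pi/2)
d=cap('scene');t=cap('top')
a=d['image'][200:320,150:310];b=t['image'][180:300,150:310]
cv2.imwrite('pics/g.png',cv2.resize(np.hstack([a,b]),(800,300),interpolation=cv2.INTER_CUBIC))"
```

```text
shift [ 0.004  -0.014  -0.0002] turn [ 0.0006  0.001  -0.0007] deg 0.3
shift [ 0.004  -0.014  -0.0002] turn [ 0.0016 -0.001   0.9993] deg 179.9
t 4.1167 p [0.4823 0.3208 0.042 ] F [-0.1 -0.2  0.7] M [ 0.01 -0.    0.02] open 0.5981965906542667 gf 0.0 j [ 22.6  42.6  96.3  -0.   41.3 112.8]
```

View pics/g.png

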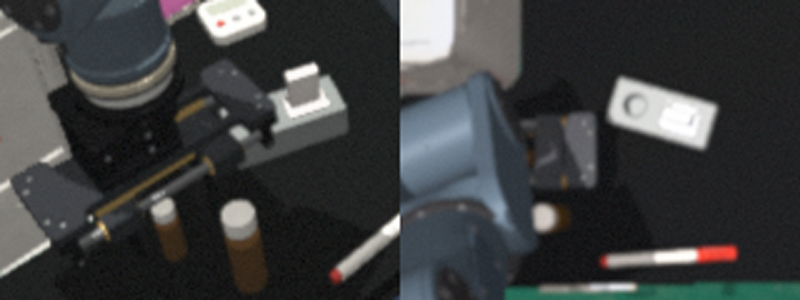

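The small vial stands between the open fingers (crop (170,230)) and the big one is clear at (240,245). Closing.

Request:
{"fn": "move_arm", "kwargs": {"increments": [[0.003, -0.006, 0, 0, 0, 0, 0.1], [0.003, -0.006, 0, 0, 0, 0, 0.1], [0.003, -0.006, 0, 0, 0, 0, 0.1], [0.003, -0.006, 0, 0, 0, 0, 0.1], [0.003, -0.006, 0, 0, 0, 0, 0.1], [0.003, -0.006, 0, 0, 0, 0, 0.1], [0.003, -0.006, 0, 0, 0, 0, 0.1], [0.003, -0.006, 0, 0, 0, 0, 0.1]]}}

```text
time_s: 4.88
position: [0.4833, 0.3252, 0.0429]
tcp_rot: [[1.0, 0.0, 0.0], [0.0, -1.0, 0.0], [0.0, -0.0, -1.0]]
force: [-0.3, 0.3, 2.1]
opening: 0.218
grasp_force: 30.0
```

Request:
{"fn": "move_arm", "kwargs": {"increments": [[0, 0, -0.1, 0, 0, 0, 0.1], [0, 0, -0.2, 0, 0, 0, 0.1], [0, 0, -0.3, 0, 0, 0, 0.1], [0, 0, -0.3, 0, 0, 0, 0.1]]}}

```text
time_s: 5.22
position: [0.4868, 0.3268, 0.1381]
tcp_rot: [[1.0, 0.0, 0.01], [0.0, -1.0, 0.004], [0.01, -0.004, -1.0]]
force: [0.6, 0.1, 0.5]
opening: 0.214
grasp_force: 30.0
```

```bash
python3 -c "
from h import *
plan([.5382,.2023,.130],-.288)"
```

```text
shift [0.1709 0.415  0.027 ] turn [ 0.0009 -0.0037 -0.4083] deg 73.5
shift [0.1709 0.415  0.027 ] turn [-0.004  -0.001   0.5917] deg 106.5
t 5.2167 p [0.4868 0.3268 0.1381] F [0.6 0.1 0.5] M [ 0.01 -0.08  0.  ] open 0.21424146970465113 gf 29.973287880420685 j [ 23.   34.2  93.2   0.   52.  112.9]
```

Request:
{"fn": "move_arm", "kwargs": {"increments": [[0.18, 0.41, 0, 0, 0, -0.408, 0.1], [0.18, 0.41, 0, 0, 0, -0.408, 0.1], [0.18, 0.41, 0, 0, 0, -0.408, 0.1], [0.18, 0.41, 0, 0, 0, -0.408, 0.1], [0.18, 0.41, 0, 0, 0, -0.408, 0.1], [0.18, 0.41, 0, 0, 0, -0.408, 0.1], [0.18, 0.41, 0, 0, 0, -0.408, 0.1], [0.18, 0.41, 0, 0, 0, -0.408, 0.1], [0.18, 0.41, 0, 0, 0, -0.408, 0.1], [0.18, 0.41, 0, 0, 0, -0.408, 0.1]]}}

```text
time_s: 6.05
position: [0.5369, 0.2019, 0.132]
tcp_rot: [[0.336, 0.942, -0.001], [0.942, -0.336, -0.0], [-0.001, -0.001, -1.0]]
force: [-0.3, -0.2, -0.3]
opening: 0.22
grasp_force: 30.0
```

Request:
{"fn": "move_arm", "kwargs": {"increments": [[0, 0, 0, 0, 0, -0.01, 0.1], [0, 0, 0, 0, 0, -0.01, 0.1], [0, 0, 0, 0, 0, -0.01, 0.1]]}}

```text
time_s: 6.3
position: [0.5369, 0.202, 0.1322]
tcp_rot: [[0.313, 0.95, -0.001], [0.95, -0.313, -0.0], [-0.0, -0.001, -1.0]]
force: [-0.4, -0.1, -0.1]
opening: 0.215
grasp_force: 30.0
```

```bash
python3 -c "
from h import *
plan([.5382,.2023,.130],-.288)
d=cap('scene');t=cap('top')
a=d['image'][190:310,190:350];b=t['image'][160:280,180:340]
cv2.imwrite('pics/g2.png',cv2.resize(np.hstack([a,b]),(800,300),interpolation=cv2.INTER_CUBIC))"
```

```text
shift [0.0022 0.0037 0.0073] turn [-0.0003  0.0001 -0.0097] deg 1.8
shift [0.0022 0.0037 0.0073] turn [2.000e-04 4.000e-04 9.903e-01] deg 178.2
t 6.3 p [0.5369 0.202  0.1322] F [-0.4 -0.1 -0.1] M [-0.01 -0.03 -0.  ] open 0.2148758272356058 gf 29.973358511924744 j [ 9.5 34.1 94.7 -0.  51.2 27.7]
```

View pics/g2.png

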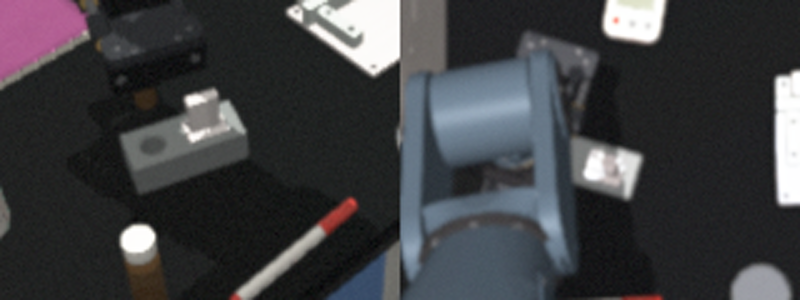

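The vial hangs above the bore (scene crop vial (147,97), bore (153,146)). I lower it to just above the mouth and check again.

Request:
{"fn": "move_arm", "kwargs": {"increments": [[0.002, 0.003, 0.08, 0, 0, -0.01, 0.1], [0.002, 0.003, 0.16, 0, 0, -0.01, 0.1], [0.002, 0.003, 0.165, 0, 0, -0.01, 0.1], [0.002, 0.003, 0.165, 0, 0, -0.01, 0.1], [0.002, 0.003, 0.165, 0, 0, -0.01, 0.1]]}}

```text
time_s: 6.82
position: [0.5387, 0.2025, 0.0837]
tcp_rot: [[0.283, 0.959, 0.0], [0.959, -0.283, 0.0], [0.0, 0.0, -1.0]]
force: [0.1, 0.7, 0.8]
opening: 0.209
grasp_force: 30.0
```

```bash
python3 -c "
from h import *
plan([.5382,.2023,.130],-.288)
d=cap('scene')
x0,y0=225,215;k=8
a=cv2.resize(d['image'][y0:y0+70,x0:x0+90],None,fx=k,fy=k,interpolation=cv2.INTER_CUBIC)
s=bot.read_state();p=np.array(s['position'])
th=np.linspace(0,2*np.pi,60)
for ctr,r,col in ((p-[0,0,.0425],.010,(0,255,255)),(np.array([.5382,.2023,.034]),.0135,(0,255,0))):
    q=np.array([proj(d,ctr+r*np.array([np.cos(t),np.sin(t),0])) for t in th]);q=(q-[x0,y0]+.5)*k
    cv2.polylines(a,[q.astype(int)],True,col,1)
cv2.imwrite('pics/g3.png',a)"
```

```text
shift [-0.001  -0.0015 -0.1543] turn [ 0.0001 -0.0001  0.0005] deg 0.1
shift [-0.001  -0.0015 -0.1543] turn [ 1.000e-04  2.000e-04 -9.995e-01] deg 179.9
t 6.8167 p [0.5387 0.2025 0.0837] F [0.1 0.7 0.8] M [-0.02 -0.1  -0.02] open 0.2093928034482184 gf 29.973437190055847 j [ 9.5 38.5 96.1  0.  45.4 25.9]
```

View pics/g3.png

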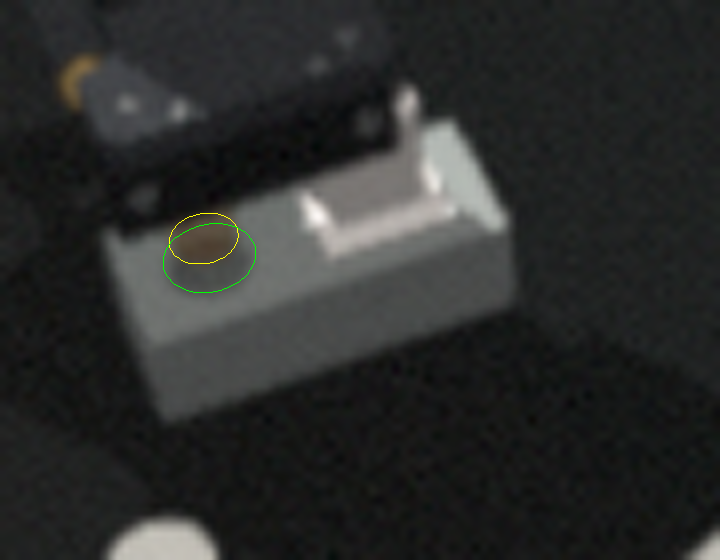

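The overlays match: the vial's underside (205,238) sits 7 mm above the bore (209,258) on the same axis. Inserting.

Request:
{"fn": "move_arm", "kwargs": {"increments": [[-0.001, -0.0015, 0.03, 0, 0, 0, 0.1], [-0.001, -0.0015, 0.05, 0, 0, 0, 0.1], [-0.001, -0.0015, 0.05, 0, 0, 0, 0.1]]}}

```text
time_s: 7.12
position: [0.5404, 0.203, 0.0721]
tcp_rot: [[0.282, 0.959, 0.007], [0.959, -0.282, 0.001], [0.003, 0.006, -1.0]]
force: [-3.0, 0.3, 19.4]
opening: 0.217
grasp_force: 30.0
```

Request:
{"fn": "move_arm", "kwargs": {"increments": [[0, 0, -0.014, 0, 0, 0, 0.1], [0, -0.006, -0.012, 0, 0, 0, 0.1], [0, -0.006, -0.005, 0, 0, 0, 0.1], [0, -0.006, -0.005, 0, 0, 0, 0.1]]}}

```text
time_s: 7.45
position: [0.5356, 0.2027, 0.0692]
tcp_rot: [[0.282, 0.959, -0.001], [0.959, -0.282, -0.0], [-0.0, -0.001, -1.0]]
force: [-0.1, 0.2, -0.3]
opening: 0.213
grasp_force: 30.0
```

```bash
cat > ov.py <<'E'
from h import *
import sys
plan([.5382,.2023,.130],-.288)
d=cap('scene')
x0,y0=225,205;k=8
a=cv2.resize(d['image'][y0:y0+70,x0:x0+90],None,fx=k,fy=k,interpolation=cv2.INTER_CUBIC)
cv2.imwrite(sys.argv[1],a)
E
python3 ov.py pics/g4.png
```

```text
shift [ 0.0012  0.0086 -0.2027] turn [-0.0003  0.0001  0.0006] deg 0.1
shift [ 0.0012  0.0086 -0.2027] turn [-2.000e-04 -4.000e-04 -9.994e-01] deg 179.9
t 7.45 p [0.5356 0.2027 0.0692] F [-0.1  0.2 -0.3] M [ 0.03 -0.14 -0.03] open 0.21272757290572772 gf 29.950471040792763 j [ 9.6 39.7 96.9 -0.  43.5 25.9]
```

Contact vanished at a lower height, so the vial has entered. Continuing down.

Request:
{"fn": "move_arm", "kwargs": {"increments": [[0, 0, 0.02, 0, 0, 0, 0.1], [0, 0, 0.035, 0, 0, 0, 0.1], [0, 0, 0.035, 0, 0, 0, 0.1]]}}

```text
time_s: 7.75
position: [0.5356, 0.2026, 0.0578]
tcp_rot: [[0.282, 0.959, -0.002], [0.959, -0.282, -0.0], [-0.001, -0.001, -1.0]]
force: [0.1, 0.0, -0.1]
opening: 0.215
grasp_force: 30.0
```

Request:
{"fn": "move_arm", "kwargs": {"increments": [[0, 0, 0.012, 0, 0, 0, 0.1], [0, 0, 0.024, 0, 0, 0, 0.1], [0, 0, 0.024, 0, 0, 0, 0.1], [0, 0, 0.024, 0, 0, 0, 0.1]]}}

```text
time_s: 8.08
position: [0.5359, 0.2027, 0.0517]
tcp_rot: [[0.282, 0.959, -0.001], [0.959, -0.282, -0.0], [-0.0, -0.001, -1.0]]
force: [-0.0, 0.4, -0.4]
opening: 0.219
grasp_force: 30.0
```

Down another 3 mm, then open.

Request:
{"fn": "move_arm", "kwargs": {"increments": [[0, 0, 0.005, 0, 0, 0, 0.1], [0, 0, 0.01, 0, 0, 0, 0.1], [0, 0, 0.01, 0, 0, 0, 0.1]]}}

```text
time_s: 8.33
position: [0.5359, 0.2027, 0.0489]
tcp_rot: [[0.282, 0.959, -0.0], [0.959, -0.282, -0.0], [-0.0, -0.0, -1.0]]
force: [-0.3, -0.2, -0.9]
opening: 0.218
grasp_force: 30.0
```

Request:
{"fn": "move_arm", "kwargs": {"increments": [[0, 0, 0, 0, 0, 0, 0.45], [0, 0, 0, 0, 0, 0, 0.45], [0, 0, 0, 0, 0, 0, 0.45], [0, 0, 0, 0, 0, 0, 0.45], [0, 0, 0, 0, 0, 0, 0.45], [0, 0, 0, 0, 0, 0, 0.45]]}}

```text
time_s: 8.83
position: [0.5361, 0.2027, 0.0491]
tcp_rot: [[0.282, 0.959, 0.0], [0.959, -0.282, 0.0], [0.0, 0.0, -1.0]]
force: [0.3, -0.2, -0.7]
opening: 0.44
grasp_force: 0.0
```

Request:
{"fn": "move_arm", "kwargs": {"increments": [[0, 0, -0.1, 0, 0, 0, 0.45], [0, 0, -0.2, 0, 0, 0, 0.45], [0, 0, -0.3, 0, 0, 0, 0.45], [0, 0, -0.3, 0, 0, 0, 0.45]]}}

```text
time_s: 9.17
position: [0.5399, 0.2036, 0.1445]
tcp_rot: [[0.282, 0.959, 0.011], [0.959, -0.282, 0.002], [0.005, 0.01, -1.0]]
force: [0.1, 1.0, 0.8]
opening: 0.456
grasp_force: 0.0
```

```bash
python3 ov.py pics/g5.png
```

```text
shift [-0.0059 -0.0048  0.0484] turn [ 0.0032 -0.0016  0.0007] deg 0.7
shift [-0.0059 -0.0048  0.0484] turn [ 0.0025  0.005  -0.9993] deg 179.9
t 9.1667 p [0.5399 0.2036 0.1445] F [0.1 1.  0.8] M [ 0.01 -0.13  0.01] open 0.45579995115921373 gf 0.0 j [ 9.6 33.  94.3  0.  52.  25.9]
```

View pics/g5.png

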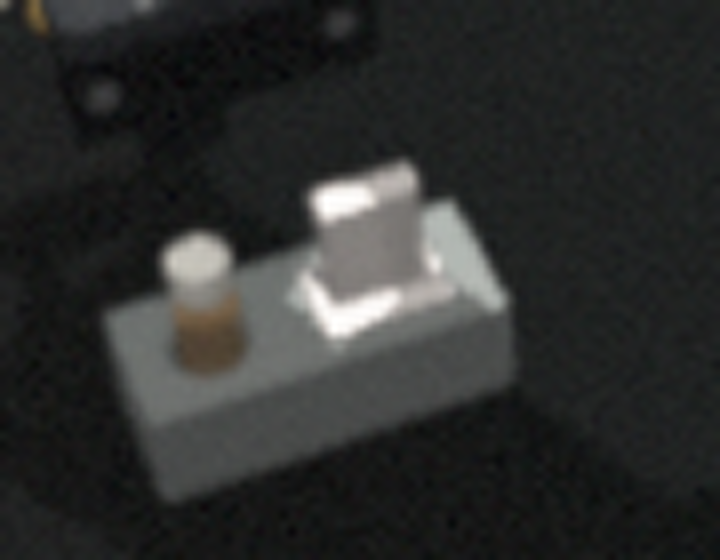

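The vial is seated upright in the bore (cap (197,260), body entering the block at (208,365)) and the fingers are clear. Next: take the grip.

Request:
{"fn": "move_arm", "kwargs": {"increments": [[-0.173, 0, 0, 0, 0, 0, 0.45], [-0.173, 0, 0, 0, 0, 0, 0.45], [-0.173, 0, 0.1, 0, 0, 0, 0.45], [-0.173, 0, 0.2, 0, 0, 0, 0.45], [-0.173, 0, 0.25, 0, 0, 0, 0.45], [-0.173, 0, 0.293, 0, 0, 0, 0.45], [-0.173, 0, 0.293, 0, 0, 0, 0.45], [-0.173, 0, 0.293, 0, 0, 0, 0.45]]}}

```text
time_s: 9.88
position: [0.5202, 0.1527, 0.0498]
tcp_rot: [[0.283, 0.959, -0.004], [0.959, -0.283, -0.0], [-0.001, -0.004, -1.0]]
force: [0.5, 0.2, 0.2]
opening: 0.453
grasp_force: 0.0
```

Request:
{"fn": "move_arm", "kwargs": {"increments": [[0, 0, 0, 0, 0, 0, 0.3], [0, 0, 0, 0, 0, 0, 0.22], [0, 0, 0, 0, 0, 0, 0.18], [0, 0, 0, 0, 0, 0, 0.14], [0, 0, 0, 0, 0, 0, 0.05], [0, 0, 0, 0, 0, 0, 0.05], [0, 0, 0, 0, 0, 0, 0.05], [0, 0, 0, 0, 0, 0, 0.05]]}}

```text
time_s: 10.55
position: [0.5218, 0.153, 0.0517]
tcp_rot: [[0.282, 0.959, 0.001], [0.959, -0.282, 0.0], [0.0, 0.001, -1.0]]
force: [-0.2, 0.9, 5.8]
opening: 0.139
grasp_force: 30.0
```

```bash
python3 -c "
from sil import *
plan([.5213,.1527,.051],-.288)
d=cap('scene');print(fit([d],STA,(.583,-.062,0),.01,45,150))"
```

```text
shift [-0.0015 -0.0014  0.0024] turn [ 0.0003 -0.0001  0.0007] deg 0.1
shift [-0.0015 -0.0014  0.0024] turn [ 2.000e-04  5.000e-04 -9.993e-01] deg 179.9
t 10.55 p [0.5218 0.153  0.0517] F [-0.2  0.9  5.8] M [0.03 0.04 0.1 ] open 0.1390449329867392 gf 29.978293161839247 j [  4.6  40.1 101.6  -0.   38.3  20.9]
(array([ 0.56643294, -0.02576688,  0.6513303 ]), np.float64(1138.3644226586694), np.float64(1547.978154480408))
```

Request:
{"fn": "move_arm", "kwargs": {"increments": [[0, 0, -0.07, 0, 0, 0, 0.05], [0, 0, -0.16, 0, 0, 0, 0.05], [0, 0, -0.25, 0, 0, 0, 0.05], [-0.06, 0.023, -0.27, 0, 0, 0, 0.05], [-0.14, 0.053, -0.27, 0, 0, -0.01, 0.05], [-0.22, 0.083, -0.27, 0, 0, -0.02, 0.05], [-0.3, 0.113, -0.27, 0, 0, -0.03, 0.05], [-0.38, 0.144, -0.27, 0, 0, -0.04, 0.05], [-0.46, 0.174, -0.27, 0, 0, -0.05, 0.05], [-0.5, 0.19, -0.27, 0, 0, -0.06, 0.05]]}}

```text
time_s: 11.43
position: [0.5336, -0.0097, 0.1314]
tcp_rot: [[0.098, 0.995, -0.001], [0.995, -0.098, -0.001], [-0.001, -0.001, -1.0]]
force: [0.5, 0.8, -3.5]
opening: 0.131
grasp_force: 30.0
```

```bash
python3 -c "
from h import *
plan([.545,-.154,.13],-.005)"
```

```text
shift [-0.475   0.085   0.0051] turn [-0.0003  0.0003 -0.0295] deg 5.3
shift [-0.475   0.085   0.0051] turn [4.000e-04 5.000e-04 9.705e-01] deg 174.7
t 11.4333 p [ 0.5336 -0.0097  0.1314] F [ 0.5  0.8 -3.5] M [-0.02 -0.06 -0.03] open 0.13105240863140613 gf 29.96901382226497 j [-1.300e+01  3.180e+01  1.006e+02 -1.000e-01  4.770e+01 -7.400e+00]
```

Request:
{"fn": "move_arm", "kwargs": {"increments": [[-0.06, 0.01, 0, 0, 0, -0.005, 0.05], [-0.13, 0.023, 0, 0, 0, -0.01, 0.05], [-0.2, 0.036, 0, 0, 0, -0.02, 0.05], [-0.27, 0.048, 0, 0, 0, -0.03, 0.05], [-0.34, 0.061, 0, 0, 0, -0.03, 0.05], [-0.41, 0.073, 0, 0, 0, -0.03, 0.05], [-0.46, 0.083, 0, 0, 0, -0.03, 0.05], [-0.475, 0.085, 0, 0, 0, -0.03, 0.05], [-0.475, 0.085, 0, 0, 0, -0.03, 0.05], [-0.475, 0.085, 0, 0, 0, -0.03, 0.05]]}}

```text
time_s: 12.27
position: [0.5446, -0.1505, 0.1317]
tcp_rot: [[0.004, 1.0, -0.002], [1.0, -0.004, 0.001], [0.001, -0.002, -1.0]]
force: [-0.7, 0.5, -2.3]
opening: 0.135
grasp_force: 30.0
```

```bash
python3 -c "
from sil import *
np.set_printoptions(precision=4,suppress=True)
plan([.545,-.154,.061],-.005)
d=cap('scene');t=cap('top')
s=bot.read_state();z=s['position'][2]-.051
print(fit([d],CAR,(.545,-.132,0),z,40,90))
a=d['image'][150:270,280:440];b=t['image'][160:280,300:460]
cv2.imwrite('pics/p1.png',cv2.resize(np.hstack([a,b]),(800,300),interpolation=cv2.INTER_CUBIC))"
```

```text
shift [-0.012   0.0019  0.2355] turn [-0.0005 -0.0005  0.0004] deg 0.1
shift [-0.012   0.0019  0.2355] turn [ 0.0007 -0.0008 -0.9996] deg 179.9
t 12.2667 p [ 0.5446 -0.1505  0.1317] F [-0.7  0.5 -2.3] M [-0.07 -0.06 -0.06] open 0.13465800460824995 gf 29.96879195328802 j [-26.8  33.6  96.    0.   50.5 -26.6]
(array([ 0.5186, -0.0846, -0.6928]), np.float64(382.8718187461975), np.float64(790.1433262112066))
```

View pics/p1.png

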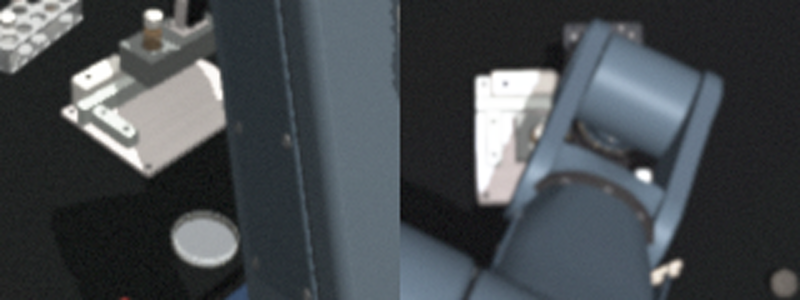

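The carrier hangs level above the plate with its vial end towards the stop (scene crop vial (152,30), stop (115,122)). Lowering.

Request:
{"fn": "move_arm", "kwargs": {"increments": [[-0.008, 0, 0.07, 0, 0, 0, 0.05], [-0.008, 0, 0.14, 0, 0, 0, 0.05], [-0.008, 0, 0.19, 0, 0, 0, 0.05], [-0.008, 0, 0.21, 0, 0, 0, 0.05], [-0.008, 0, 0.222, 0, 0, 0, 0.05], [-0.008, 0, 0.222, 0, 0, 0, 0.05], [-0.008, 0, 0.222, 0, 0, 0, 0.05]]}}

```text
time_s: 12.95
position: [0.5458, -0.1536, 0.0661]
tcp_rot: [[0.003, 1.0, 0.001], [1.0, -0.003, -0.0], [-0.0, 0.001, -1.0]]
force: [0.3, 0.5, -3.1]
opening: 0.135
grasp_force: 30.0
```

Request:
{"fn": "move_arm", "kwargs": {"increments": [[0, 0, 0.005, 0, 0, 0, 0.05], [0, 0, 0.01, 0, 0, 0, 0.05], [0, 0, 0.015, 0, 0, 0, 0.05], [0, 0, 0.016, 0, 0, 0, 0.05], [0, 0, 0.016, 0, 0, 0, 0.05], [0, 0, 0.016, 0, 0, 0, 0.05]]}}

```text
time_s: 13.45
position: [0.5458, -0.154, 0.0618]
tcp_rot: [[0.003, 1.0, 0.001], [1.0, -0.003, -0.001], [-0.001, 0.001, -1.0]]
force: [-0.3, 1.2, 6.7]
opening: 0.139
grasp_force: 30.0
```

Carrier is on the plate (~10 N). Slide to the stop.

Request:
{"fn": "move_arm", "kwargs": {"increments": [[0.008, 0, 0, 0, 0, 0, 0.05], [0.016, 0, 0, 0, 0, 0, 0.05], [0.024, 0, 0, 0, 0, 0, 0.05], [0.032, 0, 0, 0, 0, 0, 0.05], [0.032, 0, 0, 0, 0, 0, 0.05]]}}

```text
time_s: 13.87
position: [0.5467, -0.1449, 0.0617]
tcp_rot: [[0.003, 1.0, 0.003], [1.0, -0.003, -0.002], [-0.002, 0.003, -1.0]]
force: [-0.0, -1.9, 6.3]
opening: 0.135
grasp_force: 30.0
```

Request:
{"fn": "move_arm", "kwargs": {"increments": [[0.004, 0, 0, 0, 0, 0, 0.05], [0.009, 0, 0, 0, 0, 0, 0.05], [0.013, 0, 0, 0, 0, 0, 0.05], [0.013, 0, 0, 0, 0, 0, 0.05]]}}

```text
time_s: 14.2
position: [0.5468, -0.1413, 0.0618]
tcp_rot: [[0.003, 1.0, 0.003], [1.0, -0.003, -0.002], [-0.002, 0.003, -1.0]]
force: [0.1, -2.0, 6.5]
opening: 0.135
grasp_force: 30.0
```

Request:
{"fn": "move_arm", "kwargs": {"increments": [[0.004, 0, 0, 0, 0, 0, 0.05], [0.008, 0, 0, 0, 0, 0, 0.05], [0.01, 0, 0, 0, 0, 0, 0.05], [0.01, 0, 0, 0, 0, 0, 0.05]]}}

```text
time_s: 14.53
position: [0.5468, -0.1384, 0.0618]
tcp_rot: [[0.003, 1.0, 0.003], [1.0, -0.003, -0.002], [-0.002, 0.003, -1.0]]
force: [0.3, -2.7, 4.6]
opening: 0.137
grasp_force: 30.0
```

Request:
{"fn": "move_arm", "kwargs": {"increments": [[0.004, 0, 0, 0, 0, 0, 0.05], [0.007, 0, 0, 0, 0, 0, 0.05], [0.007, 0, 0, 0, 0, 0, 0.05], [0.007, 0, 0, 0, 0, 0, 0.05]]}}

```text
time_s: 14.87
position: [0.5472, -0.1377, 0.0618]
tcp_rot: [[0.002, 1.0, 0.004], [1.0, -0.002, -0.005], [-0.005, 0.004, -1.0]]
force: [-0.0, -6.3, 5.1]
opening: 0.137
grasp_force: 30.0
```

Stop contact at y≈-0.138. Now slide into the fence.

Request:
{"fn": "move_arm", "kwargs": {"increments": [[0, 0.007, 0, 0, 0, 0, 0.05], [0, 0.014, 0, 0, 0, 0, 0.05], [0, 0.021, 0, 0, 0, 0, 0.05], [0, 0.028, 0, 0, 0, 0, 0.05], [0, 0.028, 0, 0, 0, 0, 0.05]]}}

```text
time_s: 15.28
position: [0.5529, -0.1377, 0.0618]
tcp_rot: [[0.0, 1.0, -0.002], [1.0, -0.001, -0.004], [-0.004, -0.002, -1.0]]
force: [-5.5, -8.3, 8.4]
opening: 0.14
grasp_force: 30.0
```

Request:
{"fn": "move_arm", "kwargs": {"increments": [[0, 0.005, 0, 0, 0, 0, 0.05], [0, 0.01, 0, 0, 0, 0, 0.05], [0, 0.012, 0, 0, 0, 0, 0.05], [0, 0.012, 0, 0, 0, 0, 0.05]]}}

```text
time_s: 15.62
position: [0.556, -0.1377, 0.0619]
tcp_rot: [[0.0, 1.0, -0.003], [1.0, -0.0, -0.004], [-0.004, -0.003, -1.0]]
force: [-6.8, -8.9, 9.2]
opening: 0.133
grasp_force: 30.0
```

Request:
{"fn": "move_arm", "kwargs": {"increments": [[0, 0.005, 0, 0, 0, 0, 0.05], [0, 0.01, 0, 0, 0, 0, 0.05], [0, 0.01, 0, 0, 0, 0, 0.05], [0, 0.01, 0, 0, 0, 0, 0.05]]}}

```text
time_s: 15.95
position: [0.5589, -0.1376, 0.0618]
tcp_rot: [[0.0, 1.0, -0.003], [1.0, -0.0, -0.004], [-0.004, -0.003, -1.0]]
force: [-5.7, -8.5, 9.9]
opening: 0.139
grasp_force: 30.0
```

Request:
{"fn": "move_arm", "kwargs": {"increments": [[0, 0.005, 0, 0, 0, 0, 0.05], [0, 0.01, 0, 0, 0, 0, 0.05], [0, 0.01, 0, 0, 0, 0, 0.05], [0, 0.01, 0, 0, 0, 0, 0.05]]}}

```text
time_s: 16.28
position: [0.5591, -0.1376, 0.0619]
tcp_rot: [[-0.0, 1.0, -0.009], [1.0, 0.0, -0.003], [-0.003, -0.009, -1.0]]
force: [-12.9, -11.7, 15.3]
opening: 0.139
grasp_force: 30.0
```

Request:
{"fn": "move_arm", "kwargs": {"increments": [[-0.002, 0.003, 0, 0, 0, 0, 0.05], [-0.002, 0.005, 0.001, 0, 0, 0, 0.05], [-0.002, 0.005, 0.001, 0, 0, 0, 0.05], [-0.002, 0.005, 0.001, 0, 0, 0, 0.05]]}}

```text
time_s: 16.62
position: [0.5591, -0.1376, 0.0619]
tcp_rot: [[-0.0, 1.0, -0.012], [1.0, 0.0, -0.002], [-0.002, -0.012, -1.0]]
force: [-15.7, -10.4, 18.4]
opening: 0.139
grasp_force: 30.0
```

```bash
python3 -c "
from sil import *
plan([.5591,-.1376,.0618],-.005)
d=cap('scene')
a=d['image'][140:230,280:400]
cv2.imwrite('pics/p2.png',cv2.resize(a,(800,600),interpolation=cv2.INTER_CUBIC))"
```

```text
shift [ 0.0001 -0.0001  0.0003] turn [-0.0038  0.0006  0.0017] deg 0.8
shift [ 0.0001 -0.0001  0.0003] turn [-0.001  -0.0059 -0.9983] deg 179.7
t 16.6167 p [ 0.5591 -0.1376  0.0619] F [-15.7 -10.4  18.4] M [-1.59  2.46  0.11] open 0.13899546456902198 gf 30.013036346063018 j [-24.7  40.7  96.1  -0.6  43.8 -24.4]
```

View pics/p2.png

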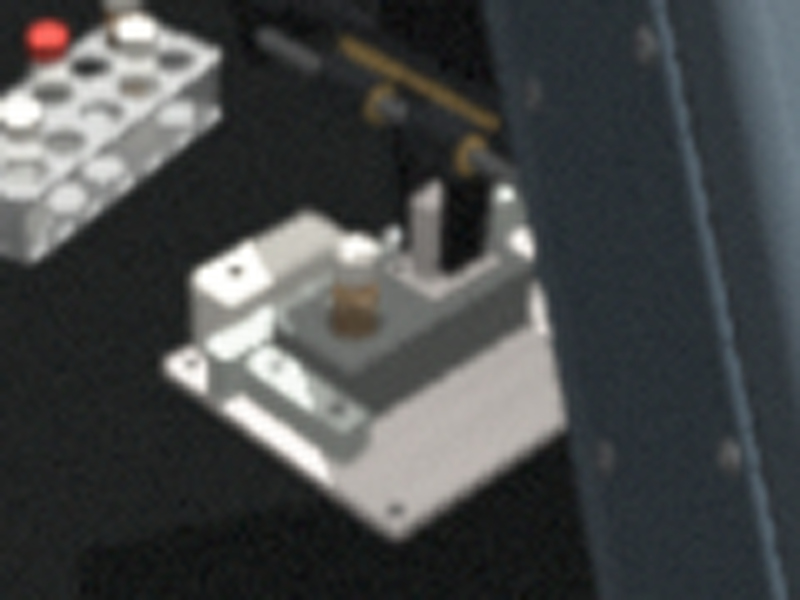

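The carrier sits tight in the corner: vial upright at (355,285), stop at (310,390), fence behind it. Measured push is about 16 N into the fence and 18 N down, with yaw 0 and tilt 0.012 rad. Handing in while holding.

```bash
python3 -c "
from h import *
s=bot.read_state();print(s['force'],s['position'],s['time_s'])
print(workorder.hand_in())"
```

```text
[-15.22247206 -10.13493641  18.62835419] [ 0.5591117  -0.13762401  0.06189551] 16.6667
the job is handed in; nothing more can be done
None
```

The job is handed in at 16.7 s, with no verdict returned: the vial stands upright in the carrier's bore, and the carrier is held against stop and fence with about 15 N into the fence and 19 N down (wrist reading).

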